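Index the tall vial to the reader and start it

ROBOT

A 6-joint arm with a two-finger parallel gripper is mounted at the origin on the work surface. World frame = base frame: x ahead of the robot, y to its left, z up, the work surface at z = 0. Lengths are in m, angles in rad, forces in N, time in s.
With the tool pointing down it reaches from about 0.275 to 0.75 m from the base axis. Payload 10.2 kg.
Tool frame: the origin (TCP) lies midway between the tips of the shut fingers; the grasp point (between the pads) lies 19 mm behind it (env.hold_point_z is the distance from the TCP to the grasp point, in m); z points along the fingers, y is the line along which they close (so a half turn about z gives the same grasp; the last joint's range is limited). The gripper opens to 85 mm and grips with 20 to 120 N. Pads are 22 mm wide; open, the fingers measure 114 mm over their backs; the gripper's body (76 mm by 85 mm) begins 54 mm behind the grasp point. The pads swing forward as they close: fully open they stand 13 mm farther back than shut.
Start: joints at [-1.526, 0.313, 1.498, -0, 1.331, -0.223], TCP at [0.139, -0.506, 0.231] pointing down, gripper open.
Joint ranges: [-2.94, 2.94], [-0.97, 2.17], [0.19, 2.56], [-1.23, 4.37], [0.02, 3.11], [-2.88, 2.88]. Speed limits (rad/s): [2.39, 2.39, 3.01, 3.14, 3.14, 3.14].

INTERFACE

Orientations are given as a unit quaternion [x, y, z, w].
In Python, from bench import env, kinematics, monitor, eyes, job gives the robot as it stands. The module is installed in compiled form; this text tells all that it offers. Calls block until the motion is done:
- env.reach(position, orientation): joint-space move of the TCP to a pose.
- env.movel(position, velocity=0.15, frame=None, guard=None): straight line of the TCP; frame=None keeps the orientation; velocity is the mean speed in m/s. With guard (N) it stops when the force on the tool has changed by that much, and returns True; else False.
- env.set_joints(angles): joint-space move.
- env.release() and env.close_gripper(effort=None): open the fingers fully, or close them until they stop; effort is the grip in N (None keeps the last).
- env.hold(seconds).
- kinematics.ik(position, orientation): joint angles nearest the present ones, or None.
- monitor.sense(): the state.
- eyes.grab_frame(name): name is "side" or "top"; returns a dict with "frame" (400x640x3 uint8, red, green, blue), "mtx" (3x3 intrinsics, pixels), "k1" (the pictures are not rectified: a ray, as slopes to the right and down, at radius r is drawn at 1 + k1 r^2 times it, then the intrinsics apply), "view" (4x4, takes a point from world to camera coordinates). Camera axes: x right, y down, z forward; pixel columns grow to the right and rows downward; lengths in m; the calibration is good to about 2 mm. A picture is of the moment at which its call begins. There is no depth.
A pose or a line that the arm cannot do raises env.MotionError and nothing moves.
- job.hand_in(): hands the job in; it is judged then, once.
The state is a dict: "clock": time; "joints": joint angles; "qvel": joint speeds; "joint_efforts": joint torques, N m; "position": TCP position; "ee_rot": TCP orientation; "contact_force": force on the tool from outside, world axes, zero at the start; "ft_torque": the same for the moment, N m; "finger_gap": opening from 0.0 (shut) to 1.0 (fully open); "gripper_force": force on a finger pad.
Only numpy, scipy, OpenCV 4.12 (cv2) and the standard library are available. Lean on these libraries where they do the work, as an engineer would, in place of code of your own. Each camera call takes 0.05 s, during which the arm holds its last target. There are 200 camera calls.

TASK

Turn the four-spoke vial carousel by pushing on its spokes with a fingertip until the tall vial stands squarely in front of the reader's window, then, with it standing still there, press the reader's start key right down and let it go. Do not press the key before the vial is in place. Do not touch or lift the two vials, leave the other things on the bench where they are, and finish with the hand clear of everything.

Things in the scene. Friction and masses are not known exactly. Their poses are not given: they have to be found in the camera images.
- reader: Fixed white instrument: a round grey foot 150 mm across, 15 mm high, with the carousel's spindle in its centre, and a reading head beside the carousel. Origin on the bench at the carousel's axis; its x axis points level from the spindle to the middle of the head. Position and heading differ each time.
- window (a point): Middle of the dark upright window (18 mm wide) in the head's front face, 122 mm from the spindle along the reader's x axis. The head is a white box 66 mm deep (along the reader's x), 90 mm wide, its top 105 mm above the bench; a thin dark line on top at the front edge marks the window's middle.
- read_spot (a point): The reading place: the point in front of the window where the middle of the tall vial's underside belongs, 95 mm from the spindle along the reader's x axis, 40 mm above the bench.
- carousel: Carousel turning without end, both ways, about the vertical spindle; it rubs (0.07 N m: 1.2 N pushed 60 mm from the axis), stays where left and does not coast. Origin on the axis 40 mm above the bench; four level spokes along its +x, +y, -x, -y. Hub 38 mm across, top 70 mm above the bench. Below it only the foot and a 12 mm high strip from foot to head.
- spoke (a point): Middle of the top of the +x spoke, 50 mm from the axis. All four spokes are alike: bare bars 10 mm wide, 16 mm tall, underside 44 and top 60 mm above the bench, bare from 19 to 78 mm from the axis, each ending in a round open cup (34 mm outside diameter, centre 95 mm from the axis, rim 60 and underside 35 mm above the bench, inner floor 40 mm).
- tall_vial: The vial to be read: amber glass with a paper label and a white cap, 25 mm in diameter and 60 mm tall, standing loose in one of the carousel's black cups, on the +x or the +y spoke; top 100 mm above the bench. Origin at the centre of its underside, z up.
- short_vial: The other vial, same diameter but only 36 mm tall, standing loose in the cup of the +y or +x spoke, the one that the tall vial is not on; top 76 mm above the bench. The other two cups are empty. Origin at the centre of its underside.
- key (a joint): The start key's travel: 0 is up, 0.005 m is right down; springs back by itself when let go. Right down takes about 4 N.
- key_top (a point): Middle of the top of the start key, a round push button 28 mm across in a housing on top of the reading head, pressed straight down; its top is about 126 mm above the bench, 162 mm from the spindle along the reader's x axis.
- amber_bottle: Bystander: amber bottle 54 mm across, 110 mm tall. Origin at the centre of its underside.
- white_jar: Bystander: jar 64 mm across, 75 mm tall. Origin at the centre of its underside.
- tube_rack: Bystander: black rack 120 x 70 x 35 mm with small holes. Origin at the centre of its underside.
- marker: Bystander: black marker pen 16 mm thick lying on the bench, about 125 mm long.

How it is judged:
On the way, in this order (a step that is already met when the one before it is completed fails the run):
1. the tall vial stands still in front of the window (horizontal distance between tall_vial and read_spot below 0.008 m and angular speed of carousel below 0.08 rad/s), for 0.3 s.
2. the start key is pressed right down with the vial in place (horizontal distance between tall_vial and read_spot below 0.008 m and value of joint key above 0.004 m), for 0.05 s.
3. the start key is let go (horizontal distance between tall_vial and read_spot below 0.008 m and value of joint key below 0.0015 m), for 0.1 s.
At the end, for the whole second after the job is handed in: The tall vial's middle is within 8 mm of the reading place, seen from above, still standing in its cup (as is the short one), the carousel is at rest, and the start key has been pressed (4 of its 5 mm) after that and is up again (all of step 3 and angular speed of carousel below 0.08 rad/s and not (z of tall_vial in the frame of carousel above 0.012 m or angle between tall_vial's own z axis and vertical above 0.35 rad) and not (z of short_vial in the frame of carousel above 0.012 m or angle between short_vial's own z axis and vertical above 0.35 rad)); the robot touches nothing.
It fails at once if the start key is pressed while the tall vial is not in front of the window (value of joint key above 0.003 m and horizontal distance between tall_vial and read_spot above 0.009 m).
It fails at once if a vial is lifted out of its cup or tipped ((z of tall_vial in the frame of carousel above 0.012 m or angle between tall_vial's own z axis and vertical above 0.35 rad) or (z of short_vial in the frame of carousel above 0.012 m or angle between short_vial's own z axis and vertical above 0.35 rad)).
It fails at once if the robot touches a vial (contact force between any of tall_vial, short_vial and the fingers above 0.5 N or contact force between any of tall_vial, short_vial and the arm above 0.5 N).
It fails at once if a bystander is moved by more than 30 mm (distance of any of amber_bottle, white_jar, tube_rack, marker from where it was at the start of the episode above 0.03 m).
It also fails if it takes over 72 s, if anything falls off the work surface, if the arm or the gripper's body presses on something with over 40 N, if the wrist force passes 120 N, or if a joint passes its speed limit or range.

## Working session

There is one attempt and no reset: what is moved stays moved. The work goes in short steps, each a Python script; the robot and the scene stay as the last script left them, time stands still between calls to the robot, and variables do not carry over. Pictures are saved under pics/ and viewed, at most 10 in all, crops included, and the job is handed in when it is done.

```bash
mkdir -p pics
cat > h.py <<'E'
import numpy as np, cv2
from bench import env, kinematics, monitor, eyes, job
def ray(f,u,v):
    K=np.array(f["mtx"]);V=np.array(f["view"])
    d=np.array([(u-K[0,2])/K[0,0],(v-K[1,2])/K[1,1]]);s=d.copy()
    for _ in range(30): s=d/(1+f["k1"]*(s@s))
    R=V[:3,:3];return -R.T@V[:3,3], R.T@np.array([s[0],s[1],1])
def plane(f,u,v,z):
    o,r=ray(f,u,v);return o+r*(z-o[2])/r[2]
def proj(f,p):
    K=np.array(f["mtx"]);V=np.array(f["view"]);c=V[:3,:3]@np.array(p)+V[:3,3]
    s=c[:2]/c[2];s=s*(1+f["k1"]*(s@s));return K[0,0]*s[0]+K[0,2],K[1,1]*s[1]+K[1,2]
E
python3 - <<'E'
from h import *
for n in("top","side"):
    f=eyes.grab_frame(n);cv2.imwrite(f"pics/{n}0.png",f["frame"][:,:,::-1])
    print(n,ray(f,320,200),f["k1"],f["mtx"][0][0])
print(monitor.sense()["ee_rot"],monitor.sense()["clock"])
E
```

```text
top (array([2.84049493e-01, 9.68384171e-04, 1.55905475e+00]), array([ 0.18881729,  0.0252189 , -0.98188944])) 0.030018294796892244 517.727457124815
side (array([ 0.28049765, -1.11711775,  1.0710083 ]), array([ 0.18301878,  0.74697376, -0.63931428])) 0.028643232047706777 501.9568231808607
[ 9.91048790e-01  1.33499069e-01  5.53027618e-05 -5.39549142e-04] 0.1
```

View pics/top0.png

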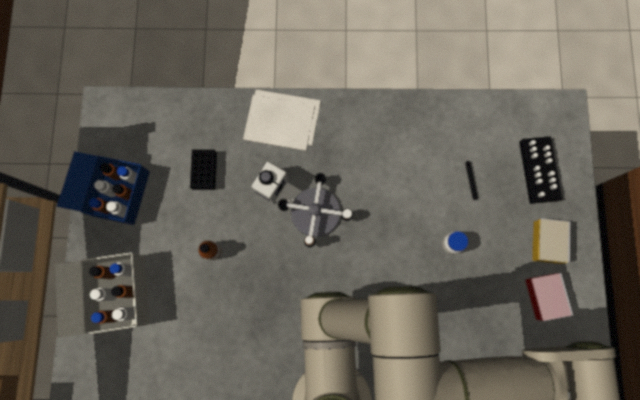

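View pics/side0.png

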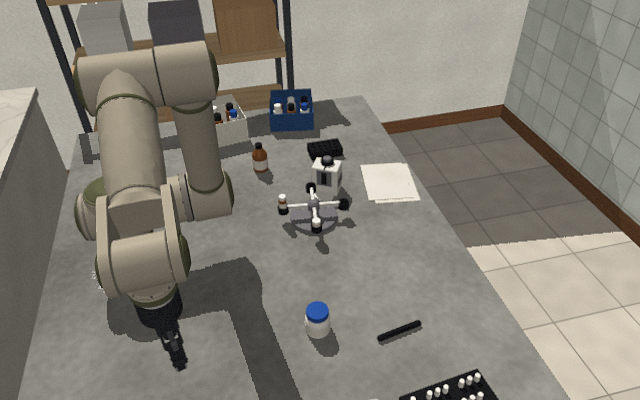

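The top view shows the hub at about (316,211), dark cups at (320,178) and (284,205), white vial caps at (347,214) and (310,240), and the key at (267,178). I'll zoom both views to tell the vials apart.

Run:
```python
import cv2,numpy as np
a=cv2.imread("pics/top0.png")[150:260,240:370];b=cv2.imread("pics/side0.png")[145:245,265:365]
r=lambda i:cv2.resize(i,(400,int(400*i.shape[0]/i.shape[1])),interpolation=cv2.INTER_CUBIC)
a,b=r(a),r(b);h=max(a.shape[0],b.shape[0])
p=lambda i:cv2.copyMakeBorder(i,0,h-i.shape[0],0,0,cv2.BORDER_CONSTANT)
cv2.imwrite("pics/z0.png",np.hstack([p(a),p(b)]))
```

```text
(no output)
```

View pics/z0.png

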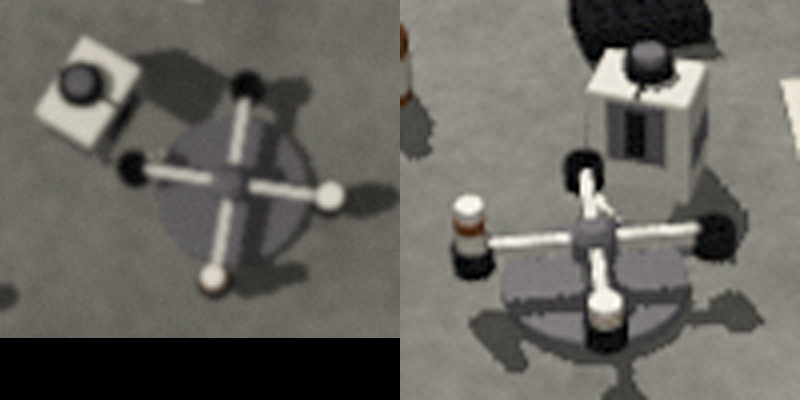

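Left is the top view: the tall vial is the lower cap at about px (310,240). In the side view it is the left one, with more amber and label showing, and the head sits upper left with its dark front line toward the hub. Next I'll measure with masks.

```bash
cat >> h.py <<'E'
def blobs(m,amin=8):
    n,l,s,c=cv2.connectedComponentsWithStats(m.astype(np.uint8));return [(s[i],c[i],l==i) for i in range(1,n) if s[i][4]>=amin]
def white(f,x0,x1,y0,y1,t):
    g=f["frame"].astype(int);m=np.zeros(g.shape[:2],bool);m[y0:y1,x0:x1]=(g.min(2)>t)[y0:y1,x0:x1];return m
E
python3 - <<'E'
from h import *
f=eyes.grab_frame("top")
m=white(f,250,360,155,255,135)
for s,c,_ in blobs(m): print("white",s,c.round(1))
g=f["frame"].astype(int);d=np.zeros(m.shape,bool);d[155:255,245:360]=(g.max(2)<55)[155:255,245:360]
for s,c,_ in blobs(d): print("dark",s,c.round(1),plane(f,*c,.06).round(3),plane(f,*c,.126).round(3))
# head rect
for s,c,l in blobs(m,200):
    if c[0]<290:
        P=np.array([plane(f,x,y,.105)[:2] for y,x in zip(*np.nonzero(l))]).astype(np.float32)
        r=cv2.minAreaRect(P);print(r);print(cv2.boxPoints(r).round(3))
print(plane(f,315.4,208.5,.07))
E
```

```text
white [262 162  23  21 176] [274.1 170.6]
white [252 177  25  20 235] [263.4 187.5]
white [315 183   5  20  67] [317.1 192.6]
white [288 204  21   6  71] [298.5 206.3]
white [322 209  29   9 126] [338.6 212.2]
white [305 216  10  28 118] [310.4 230.9]
dark [285 168  53  40 485] [312.5 181.3] [0.629 0.062 0.06 ] [0.614 0.06  0.126]
dark [261 172  13  12  58] [268.7 178.8] [0.635 0.193 0.06 ] [0.62  0.184 0.126]
dark [275 180  10  16  62] [279.5 187.8] [0.608 0.16  0.06 ] [0.594 0.153 0.126]
dark [278 199  10  12  85] [282.5 204.6] [0.558 0.15  0.06 ] [0.546 0.143 0.126]
dark [295 200   5   3  10] [296.7 201.4] [0.568 0.108 0.06 ] [0.555 0.103 0.126]
dark [351 211   9   9  61] [355.8 215.2] [ 0.528 -0.066  0.06 ] [ 0.517 -0.063  0.126]
dark [308 213  30  34 245] [322.9 232.4] [0.476 0.03  0.06 ] [0.468 0.029 0.126]
dark [340 217  10   4  14] [344.4 218.7] [ 0.517 -0.032  0.06 ] [ 0.507 -0.031  0.126]
((0.6033324599266052, 0.20220686495304108), (0.06367843598127365, 0.04144379124045372), 63.64970779418945)
[[0.571 0.183]
 [0.608 0.164]
 [0.636 0.222]
 [0.599 0.24 ]]
[0.54503269 0.05235534 0.07      ]
```

```bash
cat >> h.py <<'E'
def spokes(f,ax,t=135,zs=.06):
    """axis and spoke heading (mod 90deg) from white spoke pixels on plane z=.06"""
    u,v=map(int,proj(f,[*ax,.06]));m=white(f,u-60,u+60,v-60,v+60,t)
    yx=np.argwhere(m);P=np.array([plane(f,x,y,zs)[:2] for y,x in yx])
    best=None
    for _ in range(6):
        D=P-ax;r=np.hypot(*D.T);a=np.arctan2(D[:,1],D[:,0]);k=(r>.024)&(r<.074)
        th=np.angle(np.exp(4j*a[k]).sum())/4
        c,s=np.cos(th),np.sin(th);x=D@[c,s];y=D@[-s,c]
        kx=k&(abs(y)<.012);ky=k&(abs(x)<.012)
        # balanced line fits: y = y0+e*x ; x = x0-e*y
        A=np.r_[np.c_[np.ones(kx.sum()),np.zeros(kx.sum()),x[kx]],np.c_[np.zeros(ky.sum()),np.ones(ky.sum()),-y[ky]]]
        q=np.linalg.lstsq(A,np.r_[y[kx],x[ky]],rcond=None)[0]
        ax=ax+q[1]*np.array([c,s])+q[0]*np.array([-s,c]);th+=q[2]
    return ax,np.degrees(th),kx.sum(),ky.sum()
E
python3 - <<'E'
from h import *
f=eyes.grab_frame("top")
for t in(125,135,150): print(spokes(f,np.array([.545,.052]),t))
ax=spokes(f,np.array([.545,.052]))[0]
# side
s=eyes.grab_frame("side")
for t in(150,170): print("side",spokes(s,ax,t))
m=white(f,250,292,155,200,125)
P=np.array([plane(f,x,y,.105)[:2] for y,x in np.argwhere(m)]).astype(np.float32)
r=cv2.minAreaRect(P);B=cv2.boxPoints(r);print(r,B.round(3))
c=np.array(r[0])-ax;print("head centre from axis",np.hypot(*c),np.degrees(np.arctan2(c[1],c[0])))
# key, lighter disc top: dark neutral pixels inside the head rect
k=~m&(f["frame"].max(2)<90)
for n,F,zz in(("top",f,.126),):
    for S,C,l in blobs(k[165:195,255:280]):
        p=plane(F,C[0]+255,C[1]+165,.118)[:2]-ax;print("key?",S,np.hypot(*p),np.degrees(np.arctan2(p[1],p[0])))
E
```

```text
(array([0.54534614, 0.05522245]), np.float64(-8.719145930576154), np.int64(142), np.int64(132))
(array([0.54569138, 0.05558162]), np.float64(-8.575406774159859), np.int64(118), np.int64(117))
(array([0.54560758, 0.05572875]), np.float64(-8.611356239929703), np.int64(96), np.int64(80))
side (array([0.54597322, 0.05384602]), np.float64(-9.140593775022088), np.int64(89), np.int64(86))
side (array([0.54559445, 0.05400678]), np.float64(-9.049653770671993), np.int64(78), np.int64(75))
((0.6239034533500671, 0.19022081792354584), (0.06475476175546646, 0.09034041315317154), 59.133487701416016) [[0.569 0.186]
 [0.646 0.139]
 [0.679 0.195]
 [0.602 0.241]]
head centre from axis 0.15570755527816507 59.84764577950154
key? [  4   6  16  13 151] 0.1579050704634491 59.089544112307365
key? [18 19  7 11 45] 0.11320174018172859 67.8280310583756
```

Measured: axis about (0.5456, 0.0545), reader heading about 59.4°. The head's centre radius is 155.7 mm (expected 155) and its size 65×90 mm, so both agree with the given sizes. The tall vial's spoke is at 171.2°, so I need a clockwise turn of about 112°. I'll push the empty spoke at 81° from its counter-clockwise side.

```bash
cat >> h.py <<'E'
AX=np.array([.5456,.0545]);HEAD=59.4
def pose(a,lat,z,r=.052):
    """tool beside a spoke at angle a (deg), lat m to its ccw side, tool x tangential"""
    t=np.radians(a);e=np.array([np.cos(t),np.sin(t)]);n=np.array([-e[1],e[0]])
    y=t+np.pi/2;return [*(AX+r*e+lat*n),z],[np.cos(y/2),np.sin(y/2),0,0]
def st():
    s=monitor.sense();print("t",round(s["clock"],2),"pos",np.round(s["position"],4),"F",np.round(s["contact_force"],2));return s
E
python3 - <<'E'
from h import *
for a in range(81,-40,-20): assert kinematics.ik(*pose(a,.016,.05)) is not None,a
env.close_gripper()
env.reach(*pose(81.3,.029,.2)); st()
print(env.movel(pose(81.3,.029,.05)[0],.12,guard=6)); st()
a0=81.3
for a in np.linspace(81.3,-24,8):
    p,q=pose(a,.016,.05)
    print(round(a,1),env.movel(p,.08,frame=q,guard=15),end=" ");st()
p,q=pose(a,.03,.05);env.movel(p,.1,frame=q);p[2]=.2;env.movel(p,.2)
f=eyes.grab_frame("top");g=eyes.grab_frame("side")
cv2.imwrite("pics/a.png",np.hstack([cv2.resize(i["frame"][y:y+140,x:x+180,::-1],(400,311)) for i,x,y in((f,230,140),(g,240,120))]))
for t in(125,135): print(spokes(f,AX,t))
st()
E
```

```text
t 3.59 pos [0.525  0.1096 0.2   ] F [ 0.26 -0.06 -0.41]
False
t 4.99 pos [0.5252 0.1103 0.0506] F [ 0.44 -0.59  0.36]
81.3 False t 5.31 pos [0.5379 0.1083 0.0502] F [-0.93  0.27  0.5 ]
66.3 False t 5.72 pos [0.5516 0.1086 0.05  ] F [-0.15 -0.27 -0.62]
51.2 False t 6.14 pos [0.5653 0.1051 0.0499] F [ 0.26  0.58 -0.16]
36.2 False t 6.56 pos [0.5777 0.0982 0.0499] F [0.36 0.1  0.16]
21.1 False t 6.97 pos [0.588  0.0884 0.05  ] F [ 0.51 -0.06  0.56]
6.1 False t 7.39 pos [0.5953 0.0762 0.05  ] F [0.3  0.4  0.02]
-9.0 False t 7.81 pos [0.5992 0.0626 0.05  ] F [-0.74 -0.   -0.61]
-24.0 False t 8.22 pos [0.5995 0.0483 0.05  ] F [ 0.18  0.38 -0.21]
(array([0.5402796 , 0.05060859]), np.float64(-21.87218127616792), np.int64(49), np.int64(70))
(array([0.5437809 , 0.05408039]), np.float64(-23.53875125645611), np.int64(2), np.int64(57))
t 9.52 pos [0.6048 0.0607 0.1985] F [-0.05  0.2  -1.33]
```

View pics/a.png

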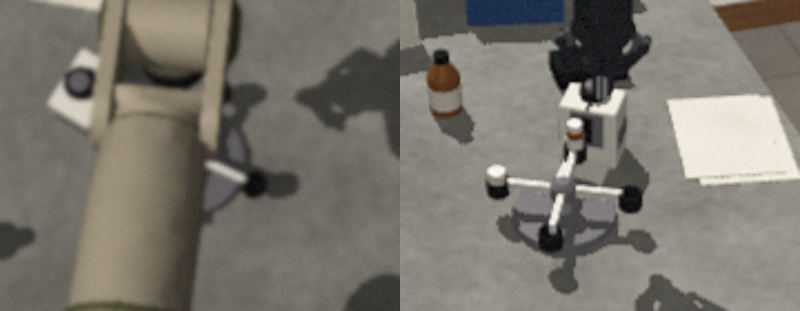

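The carousel turned: in the side view the tall vial now stands near the window with both vials upright, but the arm hides the top view. I'll move aside and measure.

Run:
```python
from h import *
p,q=pose(-24,.03,.25);env.reach([.42,-.28,.25],q)
f=eyes.grab_frame("top");g=eyes.grab_frame("side")
for t in(125,135,150): print(spokes(f,AX,t))
print("side",spokes(g,AX,160))
st()
```

```text
(array([0.54532793, 0.05568549]), np.float64(-24.319203093945724), np.int64(142), np.int64(137))
(array([0.54535199, 0.0556687 ]), np.float64(-24.535871571934404), np.int64(124), np.int64(115))
(array([0.54556212, 0.05551819]), np.float64(-24.572021729549725), np.int64(93), np.int64(94))
side (array([0.53967485, 0.05940066]), np.float64(-28.499221111335167), np.int64(37), np.int64(43))
t 11.07 pos [ 0.4206 -0.2794  0.2498] F [-0.25 -0.22  0.37]
```

Spokes read −24.5° for a commanded −24°, so a commanded −30° should give the target of about −30.5°.

Run:
```python
from h import *
env.reach(*pose(-24,.03,.2));p,q=pose(-24,.03,.05);env.movel(p,.15,guard=6)
env.movel(pose(-24,.018,.05)[0],.06)
p,q=pose(-30,.016,.05);print(env.movel(p,.04,frame=q,guard=15));env.hold(.2);st()
p,q=pose(-30,.03,.05);env.movel(p,.1);p[2]=.2;env.movel(p,.2)
env.reach([.42,-.28,.25],q)
f=eyes.grab_frame("top");g=eyes.grab_frame("side")
for t in(125,135,150): print(spokes(f,AX,t))
m=white(f,250,292,155,200,125)
u,v=proj(f,[*(AX+.095*np.array([np.cos(np.radians(HEAD)),np.sin(np.radians(HEAD))])),.1])
print("read spot cap px expected",u,v)
w=white(f,int(u)-7,int(u)+8,int(v)-7,int(v)+8,120)
for s,c,_ in blobs(w):
    d=plane(f,*c,.1)[:2]-AX;print("cap",s,c,np.hypot(*d),np.degrees(np.arctan2(d[1],d[0])))
cv2.imwrite("pics/b.png",np.hstack([cv2.resize(i["frame"][y:y+105,x:x+135,::-1],(400,311),interpolation=cv2.INTER_CUBIC) for i,x,y in((f,240,150),(g,260,140))]))
st()
```

```text
False
t 14.56 pos [0.5987 0.0426 0.05  ] F [ 0.03 -1.23  0.08]
(array([0.54504433, 0.05612884]), np.float64(-30.341673323764844), np.int64(140), np.int64(144))
(array([0.54504443, 0.05598515]), np.float64(-30.256425321815474), np.int64(124), np.int64(125))
(array([0.54559841, 0.05561496]), np.float64(-30.478655650111254), np.int64(96), np.int64(94))
read spot cap px expected 286.1730395082836 189.77881981333175
cap [282 186   8   8  51] [285.78431373 189.45098039] 0.09647248760337415 59.25588007000587
t 17.28 pos [ 0.4206 -0.2793  0.2498] F [-0.08  0.47  0.51]
```

View pics/b.png

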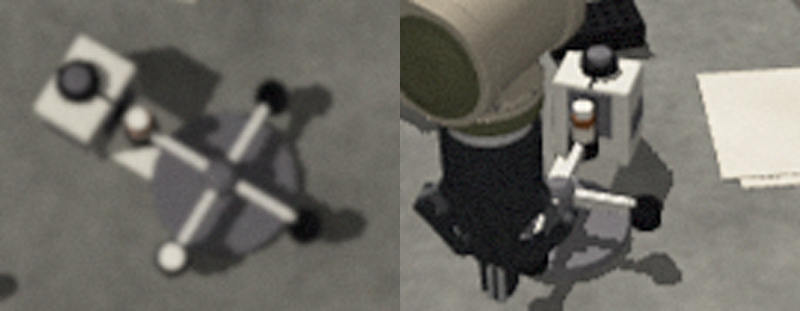

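The tall vial is squarely in front of the window: its cap reads 59.3° and 96 mm, against a heading of 59.4° and 95 mm. Now I'll press the key.

Run:
```python
from h import *
p,q=pose(HEAD,0,.25,.162);print(p)
env.reach(p,q);p[2]=.14;print(env.movel(p,.1,guard=6));env.hold(.3);st()
p[2]=.1175;print(env.movel(p,.015,guard=9));st();env.hold(.3);st()
p[2]=.25;env.movel(p,.08);env.reach([.42,-.28,.25],q);env.hold(.3)
f=eyes.grab_frame("top");print(spokes(f,AX,135));st()
```

```text
[np.float64(0.6280647093515601), np.float64(0.19394020837463885), 0.25]
False
t 20.71 pos [0.6281 0.194  0.1402] F [-0.03 -0.12  0.4 ]
True
t 21.89 pos [0.6281 0.194  0.1211] F [-1.38 -0.14  4.89]
t 22.19 pos [0.6281 0.1939 0.1211] F [-1.67 -0.42  5.72]
(array([0.54518219, 0.05589532]), np.float64(-30.32828846271886), np.int64(124), np.int64(123))
t 26.18 pos [ 0.4201 -0.2798  0.25  ] F [ 0.63 -0.9  -0.22]
```

The key went down to 121.1 mm with 5–6 N sustained. I have time left, so a second, firmer press with the vial in place will make sure it bottomed.

Run:
```python
from h import *
p,q=pose(HEAD,0,.25,.162)
env.reach(p,q);p[2]=.14;env.movel(p,.1);env.hold(.3)
p[2]=.1175;print(env.movel(p,.015,guard=16));st();env.hold(.3);st()
p[2]=.25;env.movel(p,.08);env.reach([.42,-.28,.25],q);env.hold(.5)
f=eyes.grab_frame("top");print(spokes(f,AX,135));st()
job.hand_in()
```

```text
True
t 30.84 pos [0.6281 0.1939 0.1211] F [-1.58 -0.    5.81]
t 31.14 pos [0.6281 0.1939 0.1211] F [-1.67 -0.5   5.54]
(array([0.54500792, 0.05600573]), np.float64(-30.23381126558533), np.int64(121), np.int64(126))
t 35.33 pos [ 0.42 -0.28  0.25] F [0.9  0.12 0.43]
the job is handed in; nothing more can be done
```

The job is handed in at about 35 s: the tall vial stands at the reader's window (59.3° measured against a 59.4° heading), the start key was pressed to its stop and let go (twice, the second press as insurance), and the hand is clear; I have not seen the judge's result.

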